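# Fit the plunger handle until its spring button snaps through

## Robot

A 7-joint arm with a two-finger parallel gripper is mounted at the origin on the work surface. World frame = base frame: x ahead of the robot, y to its left, z up, the work surface at z = 0. Lengths are in mm, angles in rad, forces in N, time in s.
With the tool pointing down it reaches from about 350 to 900 mm from the base axis. Payload 19.9 kg.
Tool frame: the origin (TCP) lies on the centre line of the jaws, within the pads' length; the fingertips stand manip.finger_overhang ahead of it and the grasp point (between the pads) is the TCP (manip.finger_overhang is the distance from the TCP to the fingertips, in mm); z points along the fingers, x is the direction in which the jaws open and shut, and the axes are right-handed (so a half turn about z gives the same grasp; the last joint's range is limited). The gripper opens to 94 mm and grips with 3 to 60 N. Pads are 16 mm wide; open, the fingers measure 119 mm over their backs; the gripper's body (75 mm by 177 mm) begins 78 mm behind the grasp point.
Start: joints at [-1.175, 0.417, -0.01, 1.614, 0.005, 1.111, -0.053], TCP at [264.389, 566.303, 224.425] pointing down, gripper open.
Joint ranges: [-2.81, 2.81], [-0.39, 2.02], [-1.27, 1.25], [0.06, 2.57], [-1.19, 4.33], [0.19, 2], [-2.82, 2.82]. Speed limits (rad/s): [1.89, 1.89, 2.39, 2.39, 3.01, 3.01, 3.01].

## Interface

Orientations are given as a 3x3 rotation matrix whose columns are the frame's x, y, z axes.
In Python, from bench import manip gives the robot as it stands.
- The arm moves only by the shell command python3 -m crank 'ROWS'. ROWS is JSON, a list of rows, each an object with "gripper": the opening in per cent of the stroke, from 0 (shut) to 100 (fully open); "delta_pos": the shift along the tool's x, y, z in units of 60 mm (1.0 is 60 mm), a list of three; "twist": the turn about the tool's z in units of 8 degrees (1.0 is 8 degrees). A call has 1 to 12 rows; each row shifts and turns the commanded pose from where the row before left it, along the tool's axes as they then stand; what a row does not reach is not made up. A row lasts 1/8 s, in which the tool goes at most 62.5 mm and 10.7 degrees, less where a joint would pass 70% of its speed; a pose out of reach is approached as far as the arm can. A call is refused whole if a number of a shift passes 1 or a number of a turn 1, either way. A call with a gripper value outside its range is refused whole. The fingers move at their own pace and stop on an object; the grip force is fixed at half the most. Time passes only in rows, so rows that do not move let the fingers close. It gives the time, the measured TCP pose, the force and the opening at its end, in the units of the state.
- manip.get_state(): the state, without advancing time (a new reading comes with each control period).
- manip.capture(name): name is "scene" or "top" or "wrist"; returns a dict with "color" (400x640x3 uint8, blue, green, red), "camera_matrix" (3x3 intrinsics, pixels), "cam_to_world" (4x4, takes a point from camera to world coordinates). Camera axes: x right, y down, z forward; pixel columns grow to the right and rows downward; lengths in mm; the calibration is good to about 2 mm. A picture is of the moment at which its call begins. There is no depth.
- manip.job_done(): hands the job in, once; it reports no verdict.
Trained networks look in a picture, given as the dict that the camera call returned (one of the last four; its "shot" number tells which), for a name from the list of things; names that differ only in an ending like _2 or _b are one class to them, and where a whole thing is asked for, a point or a joint stands for the part that bears it (a point fixed in the world has none). Each returns a list of dicts, best first, with "p" (0 to 1); they miss things now and then, are a little off and sometimes report something else, mostly with a low value. They report only what shows in the picture. A call takes as long as a camera call. They do not tell look-alikes from the thing itself.
- manip.cut_out(picture, query): "mask" (400x640 bool, what is visible of it) and "box" ([centre column, centre row, width, height] in pixels, round what is visible of it).
- manip.spot_point(picture, query): "pixel" ([row, column] in pixels: a listed point, or the origin of a listed thing).
The state is a dict: "time_s": time; "joint_pos": joint angles; "dq": joint speeds; "joint_efforts": joint torques, N m; "eef_pos": TCP position; "orientation": TCP orientation; "force": force on the tool from outside, world axes, zero at the start; "torque": the same for the moment, N m; "gripper_width": finger opening in mm.
Only numpy, scipy, OpenCV 4.12 (cv2) and the standard library are available. Lean on these libraries where they do the work, as an engineer would, in place of code of your own. Each camera call takes 0.05 s, during which the arm holds its last target. There are 200 camera calls.

## Task

Draw the blue handle tube by its protruding end all the way out of the grey pigeonhole, lay it flat on the shelf clear of the pigeonhole and let go. Then take it again about its middle, hole side still up, and slide its holed end onto the metal stub of the clipped plunger cup until it is fully home against the cup's collar and the red spring button pops up through the hole; let go and leave it there. Do not disturb the bucket, the cruet or the jar.

Things in the scene. Friction and masses are not known exactly. Their poses are not given: they have to be found in the camera images.
- tube: blue square handle tube, loose, about 0.15 kg: 35 x 35 mm outside, 200 mm long, 29 mm bore. Origin at its geometric centre; +y runs along it to the open end that goes on the stub (-y end has a black plug); z points out of the face with the hole. Starts flat on the shelf (centre 17.5 mm up), hole up, in the pigeonhole with only 43 to 54 mm of its open end sticking out; it can be dragged by that end
- tube_mouth (a point): centre of the tube's open +y end (100 mm along +y from the tube's origin)
- tube_tail (a point): centre of the tube's plugged -y end (100 mm along -y from the tube's origin)
- tube_hole (a point): centre of the hole in the tube's top face; hole 24 mm along the tube, 14 mm wide, its centre 32 mm behind the open end
- pigeonhole: fixed low grey laminate sleeve on the shelf, 165 mm deep, 65 mm wide, 52 mm high outside; inside 47 mm wide, 43 mm high, no floor (the tube lies on the shelf). Origin on the shelf at the centre of its open mouth; the mouth faces its +y, the sleeve extends to -y
- panel: fixed upright plywood side panel (300 mm wide, 165 mm high, face 75 mm to +y of the origin); a steel spring clip on it holds the black plunger cup (112 mm across) on its side, immovable. Origin on the shelf straight below the face of the cup's collar; z up. The stub sticks out of the collar along the panel's -y, its axis 100 mm above the shelf
- stub_root (a point): point on the stub axis in the face of the square black collar (46 x 46 mm) where the tube's open end stops when home. For 56 mm out from here two steel clip leaves, 30 mm high, flank the stub 27 mm from its axis (flared at their ends): the tube passes between them, fingers do not, so hold the tube over 75 mm behind its open end
- stub_tip (a point): tip of the stub on its axis, 78.5 mm from the collar. The stub is 26 mm square (1.5 mm play each side in the tube) with a tapered nose over its last 24 mm (about 15 mm wide at the tip)
- button (a joint): travel (m) of the red spring button in the stub's top, 9 mm wide: 0 = out, 8 mm proud of the stub; grows as it is pressed, to 0.0095; spring 1.5 N out, 4 N pressed. Its ramp faces the stub tip: the tube's end pushes it down as it slides on (up to about 12 N along the tube) and it snaps out through the hole when the tube is within 4 mm of the collar
- button_top (a point): flat top of the button, 26 mm from the collar, 21 mm above the stub axis when out
- bucket: red plastic bucket, 164 mm across, 150 mm high, loose; origin at the centre of its underside; leave alone
- cruet: small stoppered green glass vinegar cruet, 56 mm across, 144 mm high, loose; origin at the centre of its underside; leave alone
- jar: white jar, 64 mm across, 90 mm high, loose; origin at the centre of its underside; leave alone
Things that resemble listed ones, but are neither listed nor needed, are in the scene too. Several things have the shape of the tube; the one meant has the colours described above. Leave any turquoise look-alike of the pigeonhole alone.

How it is judged (in metres and radians):
On the way:
1. the tube lies flat on the shelf, wholly out of the pigeonhole, hole up, let go (y of tube_tail in the frame of pigeonhole above 0 m and height (world z) of each of tube_mouth, tube_tail below 0.025 m and height (world z) of tube_hole above 0.03 m and contact force between the fingers and tube below 0.2 N), for 0.2 s.
At the end, for the whole second after the job is handed in: the tube sits on the stub with its open end within 6 mm of the collar's centre, in line with the stub within 0.1 rad, hole up, the button out through the hole (pressed less than 2 mm), at rest and let go; bucket, cruet and jar within 30 mm of where they stood (distance between tube_mouth and stub_root below 0.006 m and angle between the y axis of tube and the y axis of panel, either way round below 0.1 rad and angle between tube's own z axis and vertical below 0.15 rad and value of joint button below 0.002 m and linear speed of tube below 0.02 m/s and contact force between the fingers and tube below 0.2 N and distance of each of bucket, cruet, jar from where it was at the start of the episode below 0.03 m); the robot touches nothing.
It fails at once if the bucket is shoved or tipped (distance of bucket from where it was at the start of the episode above 0.03 m or angle between bucket's own z axis and vertical above 0.35 rad).
It fails at once if the cruet is shoved or tipped (distance of cruet from where it was at the start of the episode above 0.03 m or angle between cruet's own z axis and vertical above 0.35 rad).
It fails at once if the jar is shoved or tipped (distance of jar from where it was at the start of the episode above 0.03 m or angle between jar's own z axis and vertical above 0.35 rad).
It also fails if it takes over 59 s, if anything falls off the work surface, if the arm or the gripper's body presses on something with over 40 N, if the wrist force passes 120 N, or if a joint passes its speed limit or range.

## Working session

There is one attempt and no reset: what is moved stays moved. The work goes in short steps, Python scripts to look and compute and a shell command to move; the robot and the scene stay as the last step left them, time stands still between calls to the robot, and variables do not carry over. Pictures are saved under pics/ and viewed, about 8 in all and at most 12, crops included, and the job is handed in when it is done.

```bash
ls; mkdir -p pics
python3 - <<'E'
from bench import manip
import cv2,numpy as np
print(manip.finger_overhang); s=manip.get_state()
for k in s: print(k,np.round(s[k],3).tolist())
for n in("scene","top"):
    p=manip.capture(n); cv2.imwrite(f"pics/{n}0.png",p["color"]); print(n,np.round(p["camera_matrix"],1).tolist(),np.round(p["cam_to_world"],3).tolist())
    for q in("tube","tube_mouth","tube_hole","pigeonhole","panel","stub_root","stub_tip","button_top","bucket","cruet","jar"):
        print(q,[(round(d["p"],2),np.round(d["pixel"]).tolist()) for d in manip.spot_point(p,q)][:4])
E
```

```text
pics
19.0
time_s 0.0
joint_pos [-1.175, 0.418, -0.01, 1.614, 0.005, 1.111, -0.053]
dq [-0.001, 0.001, 0.001, 0.0, 0.001, 0.0, -0.0]
joint_efforts [-0.0, -85.124, 0.639, -42.601, -0.049, 0.018, 0.0]
eef_pos [264.277, 565.992, 223.842]
orientation [[0.423, 0.906, -0.0], [0.906, -0.423, -0.001], [-0.001, 0.0, -1.0]]
force [0.446, 0.312, 0.143]
torque [0.017, 0.023, -0.029]
gripper_width 94.003
scene [[479.6, 0.0, 317.7], [0.0, 479.6, 195.1], [0.0, 0.0, 1.0]] [[-0.835, 0.303, -0.459, 1068.458], [0.55, 0.452, -0.702, 775.645], [-0.006, -0.839, -0.544, 668.011], [0.0, 0.0, 0.0, 1.0]]
tube [(0.66, [216.0, 408.0])]
tube_mouth [(0.77, [234.0, 379.0]), (0.61, [242.0, 350.0])]
tube_hole [(0.89, [220.0, 392.0]), (0.7, [243.0, 357.0])]
pigeonhole [(0.94, [263.0, 363.0]), (0.62, [260.0, 458.0])]
panel [(0.91, [168.0, 280.0])]
stub_root [(0.85, [137.0, 278.0])]
stub_tip [(0.89, [148.0, 292.0])]
button_top [(0.6, [135.0, 284.0])]
bucket [(0.91, [221.0, 207.0])]
cruet [(0.78, [298.0, 283.0])]
jar [(0.74, [266.0, 247.0]), (0.32, [241.0, 351.0])]
top [[387.9, 0.0, 318.4], [0.0, 387.9, 199.6], [0.0, 0.0, 1.0]] [[0.03, -0.996, 0.087, 487.525], [-1.0, -0.03, 0.004, 48.755], [-0.001, -0.087, -0.996, 1081.033], [0.0, 0.0, 0.0, 1.0]]
tube [(0.78, [270.0, 294.0])]
tube_mouth [(0.77, [232.0, 287.0]), (0.76, [207.0, 288.0])]
tube_hole [(0.65, [242.0, 287.0]), (0.58, [204.0, 274.0])]
pigeonhole [(0.96, [208.0, 274.0]), (0.81, [264.0, 229.0])]
panel [(0.76, [227.0, 430.0])]
stub_root [(0.67, [226.0, 438.0])]
stub_tip [(0.84, [221.0, 409.0])]
button_top [(0.5, [223.0, 432.0])]
bucket [(0.96, [132.0, 388.0])]
cruet [(0.72, [132.0, 277.0])]
jar [(0.63, [130.0, 318.0])]
```

Run:
```python
import cv2
a=cv2.imread("pics/scene0.png")[60:360,150:550]; b=cv2.imread("pics/top0.png")[90:340,160:560]
cv2.imwrite("pics/a.png",cv2.resize(a,None,fx=2,fy=2,interpolation=2)); cv2.imwrite("pics/b.png",cv2.resize(b,None,fx=2,fy=2,interpolation=2))
```

```text
(no output)
```

View pics/a.png

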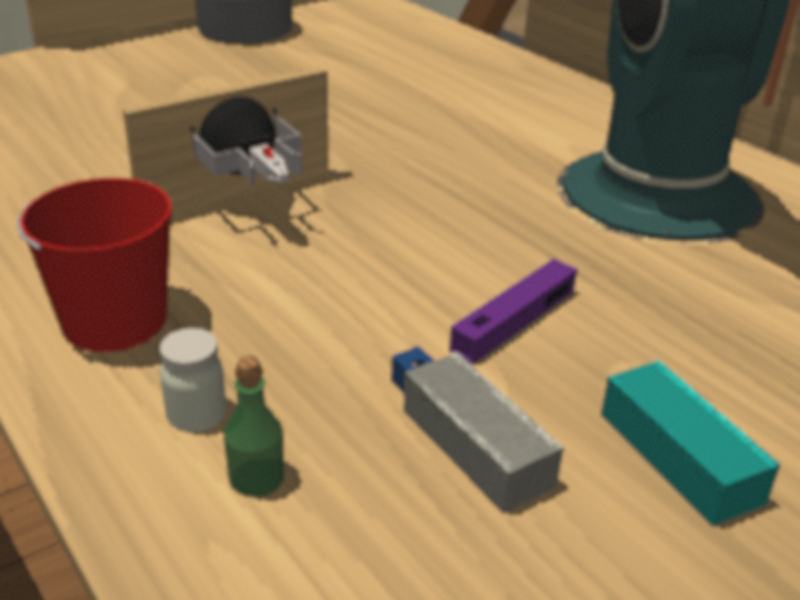

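View pics/b.png

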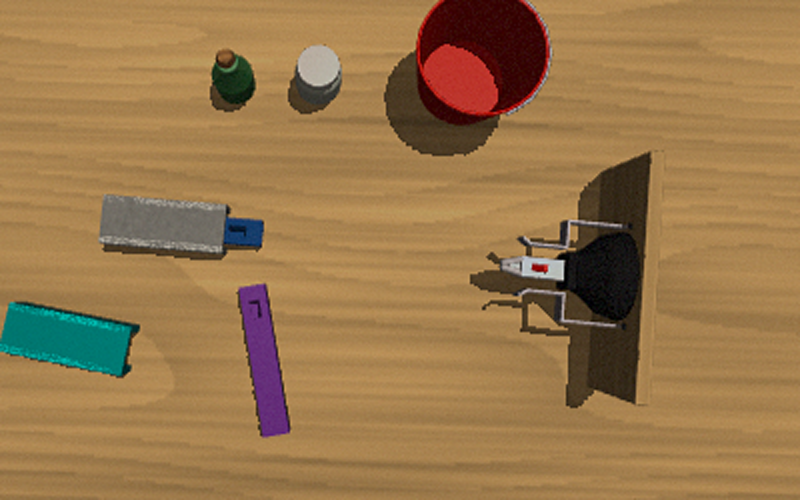

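The blue tube in the grey sleeve has its mouth at about col 291, row 206 in the top picture. The purple tube (col 292, row 270) and the turquoise sleeve (col 193, row 260) are decoys. Next I turn pixels into positions.

```bash
cat > h.py <<'E'
from bench import manip
import cv2,numpy as np
def w(p,rc,z):
    K=p["camera_matrix"];T=np.array(p["cam_to_world"])
    d=T[:3,:3]@np.linalg.inv(K)@[rc[1],rc[0],1.]; o=T[:3,3]
    return o+d*(z-o[2])/d[2]
def px(p,X):
    T=np.linalg.inv(p["cam_to_world"]); c=T[:3,:3]@np.array(X,float)+T[:3,3]; u=np.array(p["camera_matrix"])@c
    return u[:2]/u[2]
def bluequad(p):
    hsv=cv2.cvtColor(p["color"],cv2.COLOR_BGR2HSV); m=cv2.inRange(hsv,(100,120,40),(118,255,255))
    n,l,s,c=cv2.connectedComponentsWithStats(m); i=1+np.argmax(s[1:,4]); return (l==i).astype(np.uint8),s[i]
Z=dict(tube_mouth=17.5,tube_hole=35,tube=17.5,pigeonhole=0,panel=0,stub_root=100,stub_tip=100,button_top=121,bucket=0,cruet=0,jar=0)
E
python3 - <<'E'
from h import *
for n in("scene","top"):
    p=manip.capture(n)
    for q,z in Z.items():
        print(n,q,[(round(d["p"],2),np.round(w(p,d["pixel"],z)).tolist()) for d in manip.spot_point(p,q)][:2])
    m,s=bluequad(p); print("blue",s.tolist(), np.round(cv2.minAreaRect(np.argwhere(m)[:,::-1].astype(np.float32))[0],1))
    if n=="top":
        c=cv2.boxPoints(cv2.minAreaRect(np.argwhere(m)[:,::-1].astype(np.float32))); print([np.round(w(p,x[::-1],35)[:2]).tolist() for x in c])
        cv2.imwrite("pics/t.png",cv2.resize(p["color"][180:240,205:305],None,fx=8,fy=8,interpolation=2))
        i=cv2.minAreaRect(np.argwhere(manip.cut_out(p,"pigeonhole")[0]["mask"])[:,::-1].astype(np.float32)); print(i,[np.round(w(p,x[::-1],52)[:2]).tolist() for x in cv2.boxPoints(i)])
E
```

```text
scene tube_mouth [(0.63, [495.0, 152.0, 18.0]), (0.5, [559.0, 120.0, 18.0])]
scene tube_hole [(0.79, [452.0, 140.0, 35.0]), (0.52, [568.0, 163.0, 35.0])]
scene tube [(0.67, [393.0, 120.0, 18.0])]
scene pigeonhole [(0.94, [568.0, 179.0, 0.0]), (0.82, [393.0, 295.0, 0.0])]
scene panel [(0.77, [522.0, -244.0, 0.0])]
scene stub_root [(0.83, [520.0, -250.0, 100.0])]
scene stub_tip [(0.76, [522.0, -189.0, 100.0]), (0.71, [822.0, -9.0, 100.0])]
scene button_top [(0.36, [517.0, -232.0, 121.0])]
scene bucket [(0.58, [777.0, -151.0, 0.0])]
scene cruet [(0.86, [769.0, 180.0, 0.0])]
scene jar [(0.57, [784.0, 64.0, 0.0])]
blue [348, 235, 16, 17, 107] [352.8 241.5]
top tube_mouth [(0.84, [555.0, 134.0, 18.0]), (0.71, [487.0, 141.0, 18.0])]
top tube_hole [(0.7, [455.0, 135.0, 35.0]), (0.49, [564.0, 168.0, 35.0])]
top tube [(0.97, [388.0, 117.0, 18.0])]
top pigeonhole [(0.98, [567.0, 176.0, 0.0]), (0.81, [400.0, 304.0, 0.0])]
top panel [(0.9, [518.0, -252.0, 0.0])]
top stub_root [(0.56, [504.0, -251.0, 100.0]), (0.24, [512.0, -223.0, 100.0])]
top stub_tip [(0.91, [525.0, -178.0, 100.0])]
top button_top [(0.61, [523.0, -234.0, 121.0]), (0.26, [745.0, 60.0, 121.0])]
top bucket [(0.66, [790.0, -152.0, 0.0]), (0.33, [767.0, 179.0, 0.0])]
top cruet [(0.74, [768.0, 169.0, 0.0])]
top jar [(0.89, [783.0, 54.0, 0.0])]
blue [272, 199, 20, 14, 236] [281.4 205.7]
[[543.0, 179.0], [577.0, 177.0], [575.0, 126.0], [541.0, 128.0]]
((193.90383911132812, 257.98077392578125), (67.26783752441406, 27.848491668701172), 11.30993366241455) [[392.0, 468.0], [464.0, 459.0], [435.0, 283.0], [363.0, 293.0]]
```

View pics/t.png

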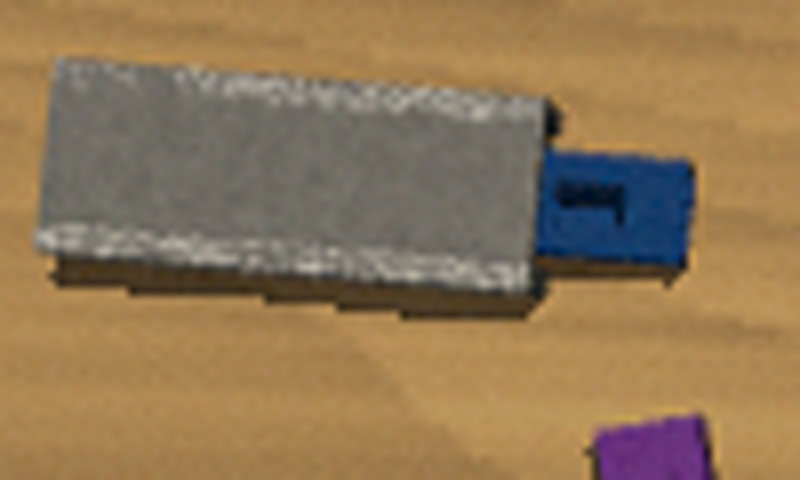

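```bash
python3 -m crank '[{"gripper":65,"delta_pos":[0,0,0],"twist":0.92},{"gripper":65,"delta_pos":[0,0,0],"twist":0.92},{"gripper":65,"delta_pos":[0,0,0],"twist":0.92},{"gripper":65,"delta_pos":[0,0,0],"twist":0.92},{"gripper":65,"delta_pos":[0,0,0],"twist":0.92},{"gripper":65,"delta_pos":[0,0,0],"twist":0.92},{"gripper":65,"delta_pos":[0,0,0],"twist":0.92},{"gripper":65,"delta_pos":[0,0,0],"twist":0.92},{"gripper":65,"delta_pos":[0,0,0],"twist":0.90}]'
python3 - <<'E'
from bench import manip
print(manip.get_state()["orientation"])
E
```

```text
time_s: 3.58
eef_pos: [264.4, 566.3, 224.4]
orientation: [[1.0, -0.023, -0.0], [-0.023, -1.0, -0.0], [-0.0, 0.0, -1.0]]
force: [-1.0, -0.3, -0.2]
gripper_width: 61.0
[[ 9.99725412e-01 -2.34329137e-02 -9.93803958e-06]
 [-2.34329142e-02 -9.99725410e-01 -6.28747765e-05]
 [-8.46197148e-06  6.30903890e-05 -9.99999998e-01]]
```

```bash
python3 -m crank '[{"gripper":65,"delta_pos":[0.46,0.62,0],"twist":0},{"gripper":65,"delta_pos":[0.46,0.62,0],"twist":0},{"gripper":65,"delta_pos":[0.46,0.62,0],"twist":0},{"gripper":65,"delta_pos":[0.46,0.62,0],"twist":0},{"gripper":65,"delta_pos":[0.46,0.62,0],"twist":0},{"gripper":65,"delta_pos":[0.46,0.62,0],"twist":0},{"gripper":65,"delta_pos":[0.46,0.62,0],"twist":0},{"gripper":65,"delta_pos":[0.46,0.62,0],"twist":0},{"gripper":65,"delta_pos":[0.46,0.62,0],"twist":0},{"gripper":65,"delta_pos":[0.46,0.62,0],"twist":0},{"gripper":65,"delta_pos":[0.46,0.62,0],"twist":0},{"gripper":65,"delta_pos":[0,0,0],"twist":0}]'
python3 - <<'E'
from h import *
p=manip.capture("wrist"); cv2.imwrite("pics/w1.png",p["color"]); print(np.round(p["cam_to_world"],3).tolist())
for q in("tube_mouth","tube_hole"): print(q,[(round(d["p"],2),np.round(d["pixel"]),np.round(w(p,d["pixel"],Z[q]),1).tolist()) for d in manip.spot_point(p,q)])
m,s=bluequad(p); print(s)
if s[4]>50:
    r=cv2.minAreaRect(np.argwhere(m)[:,::-1].astype(np.float32)); print(r,[np.round(w(p,x[::-1],35)[:2],1).tolist() for x in cv2.boxPoints(r)])
E
```

```text
time_s: 5.08
eef_pos: [561.6, 147.8, 224.5]
orientation: [[1.0, -0.024, 0.001], [-0.024, -1.0, -0.001], [0.001, 0.001, -1.0]]
force: [-0.5, -0.0, -0.3]
gripper_width: 60.9
[[1.0, -0.024, -0.005, 564.634], [-0.024, -0.959, -0.282, 230.277], [0.002, 0.282, -0.959, 384.804], [0.0, 0.0, 0.0, 1.0]]
tube_mouth [(0.86, array([198., 318.]), [561.3, 127.1, 17.5]), (0.78, array([190., 252.]), [488.9, 137.7, 17.5])]
tube_hole [(0.69, array([170., 321.]), [564.6, 161.5, 35.0]), (0.59, array([199., 221.]), [459.6, 133.2, 35.0])]
[313 161   7   7  44]
```

View pics/w1.png

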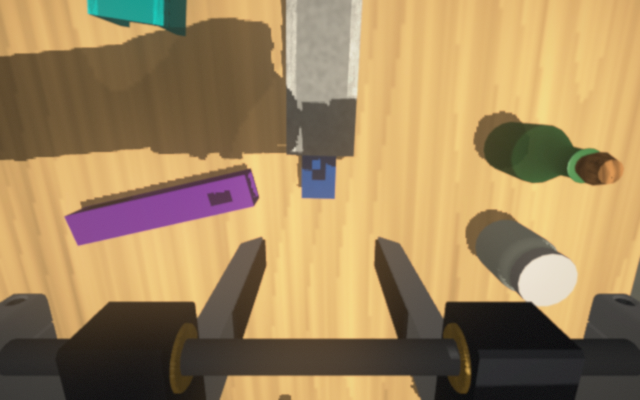

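The wrist picture shows the blue mouth at cols 303–336, row 198 and the sleeve edge at row 157. It lies in line with the jaws and agrees with the top view (mouth near x 561, y 129). The purple tube and turquoise sleeve stay clear. I descend and grip.

```bash
python3 -m crank '[{"gripper":65,"delta_pos":[0,-0.07,0.48],"twist":0},{"gripper":65,"delta_pos":[0,0,0.48],"twist":0},{"gripper":65,"delta_pos":[0,0,0.48],"twist":0},{"gripper":65,"delta_pos":[0,0,0.48],"twist":0},{"gripper":65,"delta_pos":[0,0,0.48],"twist":0},{"gripper":65,"delta_pos":[0,0,0.48],"twist":0},{"gripper":65,"delta_pos":[0,0,0.48],"twist":0},{"gripper":65,"delta_pos":[0,0,0],"twist":0},{"gripper":0,"delta_pos":[0,0,0],"twist":0},{"gripper":0,"delta_pos":[0,0,0],"twist":0},{"gripper":0,"delta_pos":[0,0,0],"twist":0},{"gripper":0,"delta_pos":[0,0,0],"twist":0}]'
```

```text
time_s: 6.72
eef_pos: [560.3, 155.8, 23.5]
orientation: [[1.0, -0.019, 0.001], [-0.019, -1.0, 0.0], [0.001, -0.0, -1.0]]
force: [-1.7, 0.7, 8.2]
gripper_width: 34.9
```

```bash
python3 -m crank '[{"gripper":0,"delta_pos":[0,0.15,0],"twist":0},{"gripper":0,"delta_pos":[0,0.3,0],"twist":0},{"gripper":0,"delta_pos":[0,0.3,0],"twist":0},{"gripper":0,"delta_pos":[0,0.3,0],"twist":0},{"gripper":0,"delta_pos":[0,0.3,0],"twist":0},{"gripper":0,"delta_pos":[0,0.3,0],"twist":0},{"gripper":0,"delta_pos":[0,0.3,0],"twist":0},{"gripper":0,"delta_pos":[0,0.3,0],"twist":0},{"gripper":0,"delta_pos":[0,0.3,0],"twist":0},{"gripper":0,"delta_pos":[0,0.3,0],"twist":0},{"gripper":0,"delta_pos":[0,0.15,0],"twist":0},{"gripper":0,"delta_pos":[0,0,0],"twist":0}]'
python3 - <<'E'
from h import *
p=manip.capture("top"); cv2.imwrite("pics/t2.png",cv2.resize(p["color"][100:300,190:490],None,fx=2.6,fy=2.6,interpolation=2))
E
```

```text
time_s: 8.22
eef_pos: [557.0, -25.8, 23.5]
orientation: [[1.0, -0.021, 0.001], [-0.021, -1.0, -0.001], [0.001, 0.001, -1.0]]
force: [-0.1, -4.7, 7.1]
gripper_width: 35.0
```

View pics/t2.png

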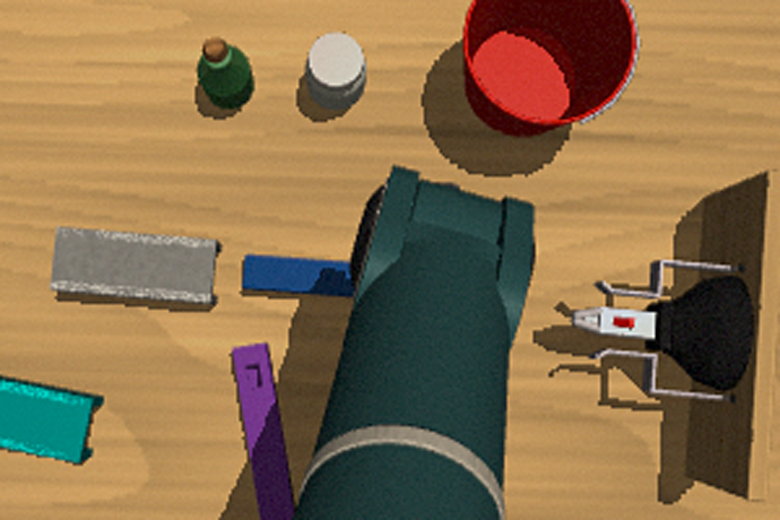

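The tube is fully out: its tail is at crop col 243 and the sleeve mouth at 215, about 30 mm clear. I release, lift and go to look at the stub from above with the wrist camera.

```bash
python3 -m crank '[{"gripper":65,"delta_pos":[0,0,0],"twist":0},{"gripper":65,"delta_pos":[0,0,0],"twist":0},{"gripper":65,"delta_pos":[0,0,0],"twist":0},{"gripper":65,"delta_pos":[0,0,0],"twist":0},{"gripper":65,"delta_pos":[0,0,0],"twist":0},{"gripper":65,"delta_pos":[0,0,-0.6],"twist":0},{"gripper":65,"delta_pos":[0,0,-0.6],"twist":0},{"gripper":65,"delta_pos":[0,0,-0.6],"twist":0},{"gripper":65,"delta_pos":[0,0,-0.6],"twist":0},{"gripper":65,"delta_pos":[0,0,-0.6],"twist":0},{"gripper":65,"delta_pos":[0,0,-0.6],"twist":0},{"gripper":65,"delta_pos":[0,0,-0.4],"twist":0}]' && python3 -m crank '[{"gripper":65,"delta_pos":[-0.12,0.6,0],"twist":0},{"gripper":65,"delta_pos":[-0.12,0.6,0],"twist":0},{"gripper":65,"delta_pos":[-0.12,0.6,0],"twist":0},{"gripper":65,"delta_pos":[-0.12,0.6,0],"twist":0},{"gripper":65,"delta_pos":[-0.06,0.6,0],"twist":0},{"gripper":65,"delta_pos":[0,0.6,0],"twist":0},{"gripper":65,"delta_pos":[0,0.6,0],"twist":0},{"gripper":65,"delta_pos":[0,0,0],"twist":0}]'
python3 - <<'E'
from h import *
p=manip.capture("wrist"); cv2.imwrite("pics/w2.png",p["color"])
for q in("stub_root","stub_tip","button_top","panel"): print(q,[(round(d["p"],2),np.round(d["pixel"],1),np.round(w(p,d["pixel"],Z[q]),1).tolist()) for d in manip.spot_point(p,q)])
p=manip.capture("top");
for q in("tube","tube_mouth","tube_hole"): print(q,[(round(d["p"],2),np.round(w(p,d["pixel"],Z[q]),1).tolist()) for d in manip.spot_point(p,q)])
E
```

```text
time_s: 9.78
eef_pos: [556.8, -24.5, 264.6]
orientation: [[1.0, -0.019, 0.001], [-0.019, -1.0, 0.0], [0.001, -0.0, -1.0]]
force: [-0.1, -0.3, 0.3]
gripper_width: 61.3
time_s: 10.78
eef_pos: [518.4, -278.5, 262.8]
orientation: [[1.0, -0.023, -0.001], [-0.023, -1.0, -0.001], [-0.0, 0.001, -1.0]]
force: [-0.3, -0.1, 0.1]
gripper_width: 61.0
stub_root [(0.64, array([164.4, 319.5]), [520.3, -254.2, 100.0])]
stub_tip [(0.96, array([ 77.5, 322.5]), [524.7, -177.1, 100.0])]
button_top [(0.59, array([137.6, 318.3]), [519.9, -227.1, 121.0])]
panel [(0.84, array([149.6, 318.5]), [519.1, -254.0, 0.0])]
tube [(0.72, [555.5, 52.9, 17.5]), (0.72, [386.5, 113.2, 17.5])]
tube_mouth [(0.71, [551.1, -48.0, 17.5]), (0.61, [483.2, 137.1, 17.5])]
tube_hole [(0.96, [456.2, 137.8, 35.0]), (0.73, [559.6, -21.6, 35.0])]
```

View pics/w2.png

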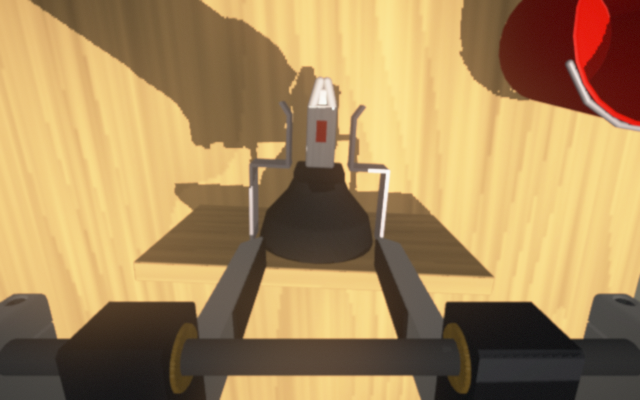

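The picture shows the stub tip at col 323, row 78, its root at col 319.5, row 166 and the red button at row 131. The stub line runs about 2° off the tool. That puts the root near (520, -254.5), heading (-0.058, -1). Now I look at the tube.

```bash
python3 -m crank '[{"gripper":65,"delta_pos":[0.08,-0.59,0],"twist":0},{"gripper":65,"delta_pos":[0.08,-0.59,0],"twist":0},{"gripper":65,"delta_pos":[0.08,-0.59,0],"twist":0},{"gripper":65,"delta_pos":[0.08,-0.59,0],"twist":0},{"gripper":65,"delta_pos":[0.08,-0.59,0],"twist":0},{"gripper":65,"delta_pos":[0.07,-0.59,0],"twist":0},{"gripper":65,"delta_pos":[0.07,-0.59,0],"twist":0},{"gripper":65,"delta_pos":[0,0,0],"twist":0}]'
python3 - <<'E'
from h import *
p=manip.capture("wrist"); cv2.imwrite("pics/w3.png",p["color"])
for q in("tube","tube_mouth","tube_hole","pigeonhole"): print(q,[(round(d["p"],2),np.round(d["pixel"],1),np.round(w(p,d["pixel"],Z[q]),1).tolist()) for d in manip.spot_point(p,q)])
hsv=cv2.cvtColor(p["color"],cv2.COLOR_BGR2HSV); 
m=cv2.inRange(hsv,(100,90,20),(125,255,255)); ys,xs=np.nonzero(m[:, 250:400]); print(ys.min(),ys.max())
for r in range(ys.min()+3,ys.max(),15):
    c=xs[ys==r]+250; print(r,c.min(),c.max(),np.round(w(p,[r,(c.min()+c.max())/2],35),1))
E
```

```text
time_s: 12.22
eef_pos: [556.8, -25.6, 262.8]
orientation: [[1.0, -0.015, -0.0], [-0.015, -1.0, 0.001], [-0.0, -0.001, -1.0]]
force: [0.1, -0.6, -0.2]
gripper_width: 60.9
tube [(0.85, array([107.6, 323.3]), [563.6, 48.9, 17.5]), (0.82, array([ 42. , 161.2]), [390.2, 119.5, 17.5])]
tube_mouth [(0.85, array([194.6, 316.4]), [554.0, -52.7, 17.5]), (0.61, array([ 19.3, 251.8]), [489.1, 140.1, 17.5])]
tube_hole [(0.69, array([ 23.7, 219.3]), [458.9, 132.9, 35.0]), (0.61, array([170.4, 318.3]), [556.9, -19.6, 35.0])]
pigeonhole []
6 195
9 310 340 [566.2 144.8  35. ]
24 309 340 [565.6 131.1  35. ]
39 309 339 [564.9 117.2  35. ]
54 308 339 [564.2 102.9  35. ]
69 308 338 [563.5  88.4  35. ]
84 308 337 [562.8  73.5  35. ]Traceback (most recent call last):
  File "<stdin>", line 7, in <module>
    return umr_minimum(a, axis, None, out, keepdims, initial, where)
ValueError: zero-size array to reduction operation minimum which has no identity
```

View pics/w3.png

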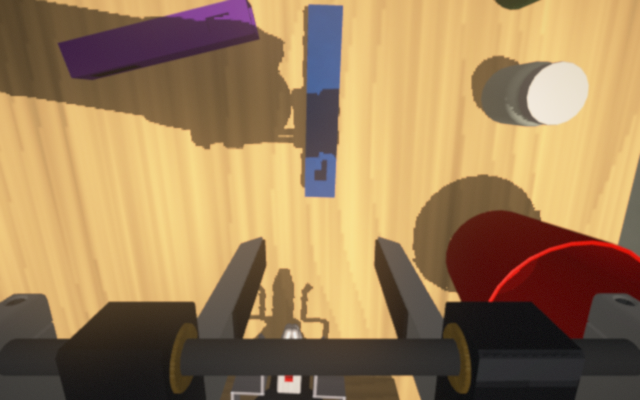

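```bash
python3 -m crank '[{"gripper":65,"delta_pos":[0.02,-0.42,0],"twist":0.12},{"gripper":65,"delta_pos":[0.02,-0.42,0],"twist":0.12},{"gripper":65,"delta_pos":[0.02,-0.4,0],"twist":0},{"gripper":65,"delta_pos":[0,0,0.5],"twist":0},{"gripper":65,"delta_pos":[0,0,0.5],"twist":0},{"gripper":65,"delta_pos":[0,0,0.5],"twist":0},{"gripper":65,"delta_pos":[0,0,0.5],"twist":0},{"gripper":65,"delta_pos":[0,0,0.5],"twist":0},{"gripper":65,"delta_pos":[0,0,0],"twist":0}]'
```

```text
time_s: 13.6
eef_pos: [561.8, 44.6, 111.4]
orientation: [[0.999, -0.054, -0.003], [-0.054, -0.999, -0.001], [-0.003, 0.001, -1.0]]
force: [0.2, 0.2, 0.9]
gripper_width: 61.1
```

```bash
python3 -m crank '[{"gripper":65,"delta_pos":[0,0,0.4],"twist":0},{"gripper":65,"delta_pos":[0,0,0.4],"twist":0},{"gripper":65,"delta_pos":[0,0,0.4],"twist":0},{"gripper":65,"delta_pos":[0,0,0.28],"twist":0},{"gripper":65,"delta_pos":[0,0,0],"twist":0},{"gripper":0,"delta_pos":[0,0,0],"twist":0},{"gripper":0,"delta_pos":[0,0,0],"twist":0},{"gripper":0,"delta_pos":[0,0,0],"twist":0},{"gripper":0,"delta_pos":[0,0,0],"twist":0}]'
python3 - <<'E'
from h import *
p=manip.capture("wrist"); cv2.imwrite("pics/w4.png",p["color"]); p=manip.capture("top"); m,s=bluequad(p); print(s)
E
```

```text
time_s: 14.72
eef_pos: [562.9, 45.6, 24.6]
orientation: [[0.999, -0.053, 0.0], [-0.053, -0.999, 0.0], [0.0, -0.0, -1.0]]
force: [-2.0, -0.7, 7.7]
gripper_width: 34.8
[284 197   5  14  53]
```

```bash
python3 -m crank '[{"gripper":0,"delta_pos":[0,0,-0.35],"twist":0},{"gripper":0,"delta_pos":[0,0,-0.35],"twist":0},{"gripper":0,"delta_pos":[0,0,-0.35],"twist":0},{"gripper":0,"delta_pos":[0,0,-0.35],"twist":0},{"gripper":0,"delta_pos":[-0.07,0.31,0],"twist":0},{"gripper":0,"delta_pos":[-0.07,0.31,0],"twist":0},{"gripper":0,"delta_pos":[-0.07,0.31,0],"twist":0},{"gripper":0,"delta_pos":[-0.07,0.31,0],"twist":0},{"gripper":0,"delta_pos":[-0.07,0.31,0],"twist":0},{"gripper":0,"delta_pos":[-0.07,0.31,0],"twist":0},{"gripper":0,"delta_pos":[0,0,0],"twist":0},{"gripper":0,"delta_pos":[0,0,0],"twist":0}]'
python3 - <<'E'
from h import *
a=manip.capture("scene"); b=manip.capture("top"); c=manip.capture("wrist")
for p in(a,b,c):
  for q in("tube_mouth","tube_hole","stub_tip","stub_root"): print(q,[(round(d["p"],2),np.round(d["pixel"],1),np.round(w(p,d["pixel"],117.5 if q=="tube_hole" else 100),1).tolist()) for d in manip.spot_point(p,q)])
cv2.imwrite("pics/m1.png",np.vstack([cv2.resize(a["color"][80:205,260:440],(720,500),interpolation=2)]))
cv2.imwrite("pics/m2.png",np.vstack([cv2.resize(b["color"][170:270,330:480],(750,500),interpolation=2)]))
cv2.imwrite("pics/m3.png",c["color"])
E
```

```text
time_s: 16.32
eef_pos: [531.9, -64.2, 108.1]
orientation: [[0.999, -0.052, 0.0], [-0.052, -0.999, 0.0], [0.0, -0.0, -1.0]]
force: [-0.6, 1.0, -1.7]
gripper_width: 34.6
tube_mouth [(0.63, array([149.1, 292.2]), [525.0, -174.1, 100.0]), (0.61, array([233.3, 379.8]), [564.6, 223.1, 100.0])]
tube_hole [(0.79, array([151.3, 301.2]), [529.4, -122.4, 117.5]), (0.75, array([220.1, 392. ]), [533.4, 220.7, 117.5])]
stub_tip [(0.65, array([146.1, 294.3]), [511.9, -185.4, 100.0]), (0.54, array([262.3, 363.4]), [643.2, 272.5, 100.0])]
stub_root []
tube_mouth [(0.91, array([232.4, 286.5]), [487.6, 130.6, 100.0])]
tube_hole [(0.74, array([227.9, 429.6]), [509.3, -224.7, 117.5]), (0.62, array([246. , 285.6]), [454.1, 130.2, 117.5]), (0.39, array([203.3, 276.3]), [559.0, 157.3, 117.5])]
stub_tip [(0.63, array([130.7, 275.9]), [747.9, 167.6, 100.0])]
stub_root [(0.87, array([226.7, 440.8]), [513.5, -257.9, 100.0])]
tube_mouth [(0.32, array([276.7, 614.6]), [692.3, -81.4, 100.0])]
tube_hole [(0.77, array([388.9, 319. ]), [529.5, -130.7, 117.5])]
stub_tip []
stub_root []
```

View pics/m1.png

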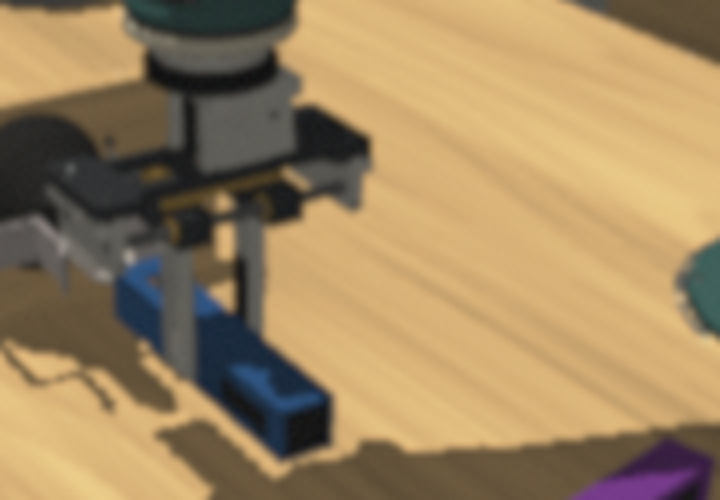

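Run:
```python
from h import *
p=manip.capture("scene"); d=np.array([-.052,-.999,0]); n=np.array([.999,-.052,0])
c=np.array([531.9,-64.2,101])
im=p["color"].copy()
im=cv2.resize(im[80:205,260:440],(900,625),interpolation=2)
for s in(-104,96):
    e=c+d*s
    q=[e+n*17.5*a+np.array([0,0,17.5*b]) for a,b in((-1,-1),(1,-1),(1,1),(-1,1))]
    q=(np.array([px(p,x) for x in q])-[260,80])*5+2
    cv2.polylines(im,[q.astype(np.int32)],True,(0,255,255) if s<0 else (0,255,0),1)
for X in([524.5,-177,100],[520,-254.5,100]): cv2.circle(im,tuple(((px(p,X)-[260,80])*5+2).astype(int)),4,(0,0,255),1)
cv2.imwrite("pics/m4.png",im[200:600,50:500])
```

```text
(no output)
```

View pics/m4.png

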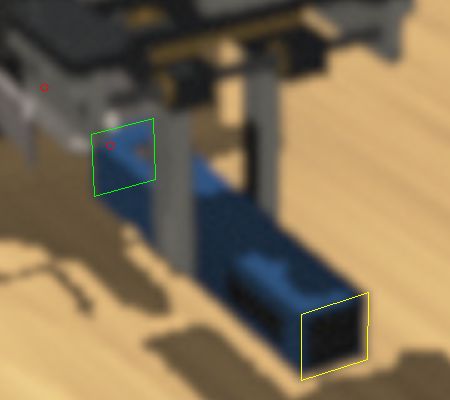

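```bash
python3 -m crank '[{"gripper":0,"delta_pos":[-0.02,0,0],"twist":0.05},{"gripper":0,"delta_pos":[0,0.15,0],"twist":0},{"gripper":0,"delta_pos":[0,0.15,0],"twist":0},{"gripper":0,"delta_pos":[0,0.15,0],"twist":0},{"gripper":0,"delta_pos":[0,0.1,0],"twist":0},{"gripper":0,"delta_pos":[0,0,0],"twist":0}]'
```

```text
time_s: 17.88
eef_pos: [528.5, -98.0, 108.1]
orientation: [[0.998, -0.061, -0.0], [-0.061, -0.998, -0.0], [-0.0, 0.0, -1.0]]
force: [-0.2, -0.0, -2.2]
gripper_width: 34.7
```

```bash
python3 -m crank '[{"gripper":0,"delta_pos":[0,0.1,0],"twist":0},{"gripper":0,"delta_pos":[0,0.1,0],"twist":0},{"gripper":0,"delta_pos":[0,0,0],"twist":0}]'
python3 - <<'E'
from bench import manip
s=manip.get_state(); print(s["force"],s["torque"])
E
```

```text
time_s: 18.25
eef_pos: [527.8, -110.0, 108.1]
orientation: [[0.998, -0.061, 0.0], [-0.061, -0.998, -0.0], [0.0, 0.0, -1.0]]
force: [-0.8, -0.9, -2.1]
gripper_width: 35.0
[-0.75533994 -0.87876443 -2.09627469] [-0.11025122  0.06507267  0.05604483]
```

```bash
python3 -m crank '[{"gripper":0,"delta_pos":[0,0.1,0],"twist":0},{"gripper":0,"delta_pos":[0,0.1,0],"twist":0},{"gripper":0,"delta_pos":[0,0.1,0],"twist":0},{"gripper":0,"delta_pos":[0,0,0],"twist":0}]'
```

```text
time_s: 18.75
eef_pos: [526.9, -128.1, 108.2]
orientation: [[0.998, -0.06, 0.0], [-0.06, -0.998, -0.0], [0.0, 0.0, -1.0]]
force: [0.6, 0.3, 0.7]
gripper_width: 34.8
```

```bash
python3 -m crank '[{"gripper":0,"delta_pos":[0,0.1,0],"twist":0},{"gripper":0,"delta_pos":[0,0.1,0],"twist":0},{"gripper":0,"delta_pos":[0,0,0],"twist":0}]'
```

```text
time_s: 19.12
eef_pos: [526.0, -140.0, 108.0]
orientation: [[0.998, -0.06, 0.0], [-0.06, -0.998, -0.001], [0.0, 0.001, -1.0]]
force: [1.3, -1.0, -4.0]
gripper_width: 34.9
```

```bash
python3 -m crank '[{"gripper":0,"delta_pos":[0,0.1,0],"twist":0},{"gripper":0,"delta_pos":[0,0.07,0],"twist":0},{"gripper":0,"delta_pos":[0,0,0],"twist":0}]'
```

```text
time_s: 19.5
eef_pos: [525.3, -150.3, 108.1]
orientation: [[0.998, -0.061, -0.0], [-0.061, -0.998, -0.001], [0.0, 0.001, -1.0]]
force: [-0.8, -1.8, -3.2]
gripper_width: 35.0
```

```bash
python3 -m crank '[{"gripper":0,"delta_pos":[0,0.05,0],"twist":0},{"gripper":0,"delta_pos":[0,0.05,0],"twist":0},{"gripper":0,"delta_pos":[0,0,0],"twist":0}]'
```

```text
time_s: 19.88
eef_pos: [525.0, -156.1, 108.1]
orientation: [[0.998, -0.06, 0.0], [-0.06, -0.998, -0.0], [0.0, 0.0, -1.0]]
force: [0.1, -1.0, -3.4]
gripper_width: 34.6
```

```bash
python3 -m crank '[{"gripper":0,"delta_pos":[0,0.04,0],"twist":0},{"gripper":0,"delta_pos":[0,0,0],"twist":0}]'
python3 - <<'E'
from h import *
p=manip.capture("scene"); cv2.imwrite("pics/m5.png",cv2.resize(p["color"][80:200,230:390],(800,600),interpolation=2))
for q in("tube_mouth","tube_hole","button_top"): print(q,[(round(d["p"],2),np.round(d["pixel"],1)) for d in manip.spot_point(p,q)])
E
```

```text
time_s: 20.12
eef_pos: [524.9, -158.3, 108.1]
orientation: [[0.998, -0.06, -0.0], [-0.06, -0.998, -0.0], [-0.0, 0.0, -1.0]]
force: [-0.4, -1.5, -4.1]
gripper_width: 34.6
tube_mouth [(0.86, array([136.2, 277.9])), (0.65, array([234. , 381.2])), (0.49, array([135.9, 277.3]))]
tube_hole [(0.8, array([135.9, 283.9])), (0.79, array([219.4, 393.5]))]
button_top []
```

View pics/m5.png

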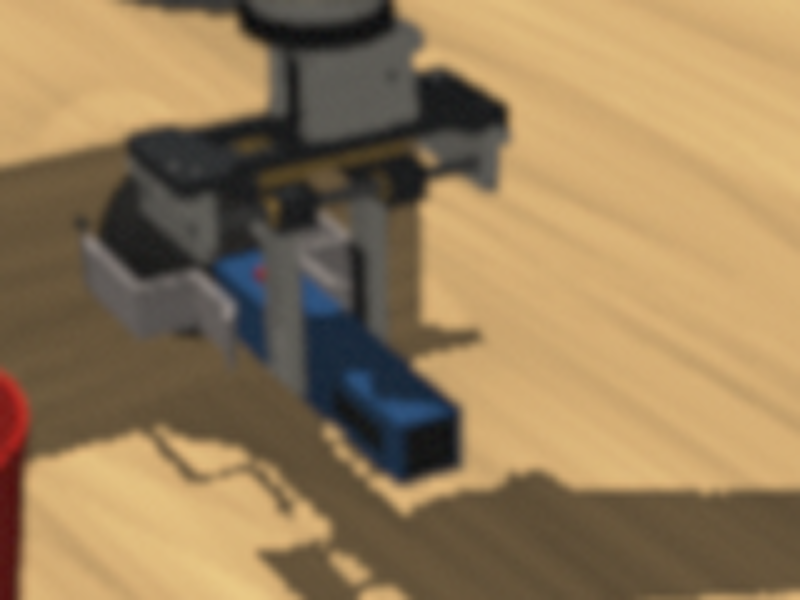

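The tube is between the leaves and red shows at the hole (crop 262, 272). There is no collar contact yet, so I press on in small steps.

```bash
python3 -m crank '[{"gripper":0,"delta_pos":[0,0.03,0],"twist":0},{"gripper":0,"delta_pos":[0,0,0],"twist":0}]'
```

```text
time_s: 20.58
eef_pos: [525.0, -159.4, 108.1]
orientation: [[0.998, -0.06, 0.0], [-0.06, -0.998, 0.0], [0.0, -0.0, -1.0]]
force: [0.5, 4.4, -2.8]
gripper_width: 35.0
```

```bash
python3 -m crank '[{"gripper":0,"delta_pos":[0,0.03,0],"twist":0},{"gripper":0,"delta_pos":[0,0,0],"twist":0}]'
```

```text
time_s: 20.82
eef_pos: [525.1, -159.5, 108.1]
orientation: [[0.998, -0.058, -0.0], [-0.058, -0.998, 0.002], [-0.0, -0.002, -1.0]]
force: [0.3, 12.3, 1.1]
gripper_width: 34.8
```

```bash
python3 -m crank '[{"gripper":0,"delta_pos":[0,0.03,0],"twist":0},{"gripper":0,"delta_pos":[0,0,0],"twist":0}]'
```

```text
time_s: 21.08
eef_pos: [525.4, -159.8, 108.1]
orientation: [[0.998, -0.057, 0.0], [-0.057, -0.998, 0.004], [-0.0, -0.004, -1.0]]
force: [1.8, 20.7, 3.3]
gripper_width: 34.8
```

Force along the tube rose from 0 to 21 N while the tool stopped at y ≈ -159.5, where home was expected, so the tube is on the collar. I relax, open, lift and back off.

```bash
python3 -m crank '[{"gripper":0,"delta_pos":[0,-0.06,0],"twist":0},{"gripper":65,"delta_pos":[0,0,0],"twist":0},{"gripper":65,"delta_pos":[0,0,0],"twist":0},{"gripper":65,"delta_pos":[0,0,0],"twist":0},{"gripper":65,"delta_pos":[0,0,-0.3],"twist":0},{"gripper":65,"delta_pos":[0,0,-0.6],"twist":0},{"gripper":65,"delta_pos":[0,0,-0.6],"twist":0},{"gripper":65,"delta_pos":[0,0,-0.6],"twist":0},{"gripper":65,"delta_pos":[0,0.4,-0.3],"twist":0},{"gripper":65,"delta_pos":[0,0.6,0],"twist":0},{"gripper":65,"delta_pos":[0,0.6,0],"twist":0},{"gripper":65,"delta_pos":[0,0,0],"twist":0}]'
python3 - <<'E'
from h import *
c=manip.capture("wrist"); a=manip.capture("scene")
for n,p in(("w",c),("s",a)):
  for q,z in(("tube_mouth",100),("tube_hole",117.5),("button_top",121),("stub_root",100),("bucket",0),("cruet",0),("jar",0)): print(n,q,[(round(d["p"],2),np.round(d["pixel"],1),np.round(w(p,d["pixel"],z)).tolist()) for d in manip.spot_point(p,q)])
cv2.imwrite("pics/f.png",np.hstack([cv2.resize(c["color"][0:250,220:420],(400,500),interpolation=2),cv2.resize(a["color"][90:215,240:340],(400,500),interpolation=2)]))
E
```

```text
time_s: 22.58
eef_pos: [518.2, -258.4, 253.4]
orientation: [[0.998, -0.064, 0.001], [-0.064, -0.998, -0.001], [0.001, 0.001, -1.0]]
force: [0.1, 1.2, 0.4]
gripper_width: 61.6
w tube_mouth [(0.8, array([188.6, 319.3]), [520.0, -255.0, 100.0])]
w tube_hole [(0.97, array([155.9, 318.9]), [521.0, -222.0, 118.0])]
w button_top [(0.73, array([161.2, 318.3]), [521.0, -226.0, 121.0])]
w stub_root [(0.63, array([188.1, 320.1]), [520.0, -255.0, 100.0])]
w bucket [(0.89, array([ 52. , 551.6]), [784.0, -142.0, 0.0])]
w cruet []
w jar []
s tube_mouth [(0.92, array([136.3, 279.3]), [516.0, -257.0, 100.0]), (0.83, array([237.3, 380.9]), [571.0, 234.0, 100.0])]
s tube_hole [(0.9, array([218.1, 392.8]), [528.0, 216.0, 118.0]), (0.71, array([137.8, 280.9]), [534.0, -215.0, 118.0]), (0.6, array([137.4, 278.2]), [538.0, -221.0, 118.0])]
s button_top [(0.55, array([146.1, 292.7]), [536.0, -152.0, 121.0]), (0.4, array([131.5, 283.7]), [512.0, -238.0, 121.0])]
s stub_root [(0.83, array([135.4, 278.3]), [515.0, -264.0, 100.0])]
s bucket [(0.66, array([218.1, 205.2]), [784.0, -152.0, 0.0])]
s cruet [(0.98, array([299.2, 281.8]), [764.0, 182.0, 0.0]), (0.63, array([172.5, 278.3]), [533.0, -243.0, 0.0])]
s jar [(0.56, array([268.4, 246.4]), [782.0, 64.0, 0.0])]
```

View pics/f.png

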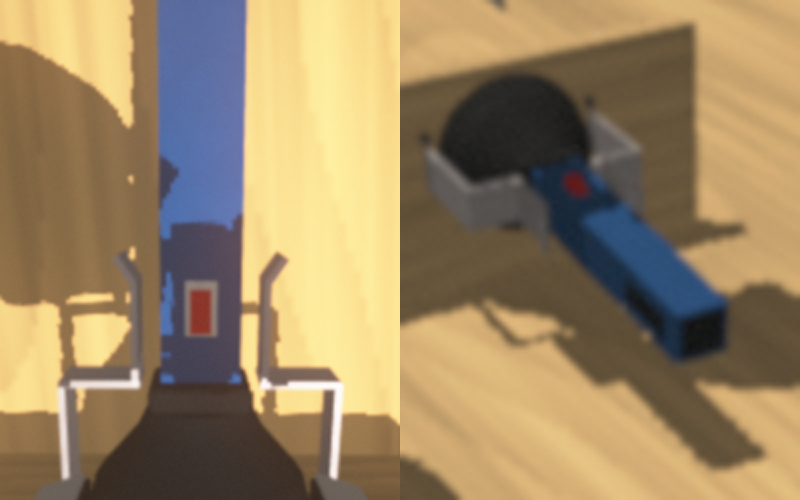

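The tube is flush with the black collar (mouth and root both measure (520, -255)) and the red button fills the hole. The bucket, cruet and jar have not moved and the gripper is clear.

```bash
python3 -c "
from bench import manip
print(manip.job_done())"
```

```text
the job is handed in; nothing more can be done
None
```

The tube is on the stub, home against the collar with the button showing through the hole, and I handed the job in at about 23 s of the 59 s allowed. The system gave no verdict.

I drew the blue tube out of the grey pigeonhole, laid it flat on the shelf with its tail about 30 mm clear, and let go for about 0.6 s. I then gripped it about 96 mm behind its open end and slid it onto the stub. Force along the tube rose to 21 N where the collar was expected. I eased off, opened the fingers and lifted clear.

**Last checks:**
- **Fit:** the wrist camera put the tube's mouth and the stub root at the same point, (520, -255) mm. The tube ran in line with the stub, hole up.
- **Button:** red showed inside the hole in both the wrist and scene views. Its travel could not be read directly, so that it is fully out is judged from the pictures and the contact with the collar.
- **Bucket, cruet and jar:** all were within about 7 mm of their first readings in the scene camera, which is the scatter of the measurement. The wrist view put the bucket about 10 mm off in y, still far inside the 30 mm limit.
- **Disagreements:** the scene camera put the mouth and the root 7 mm apart along the stub. I trusted the closer wrist view and the contact force. One low-scored button detection in the scene view fell on the tube and I ignored it.

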